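# Close up the hand grinder

### The arm

A 6-joint arm with a two-finger parallel gripper is mounted at the origin on the work surface. World frame = base frame: x ahead of the robot, y to its left, z up, the work surface at z = 0. Lengths are in m, angles in rad, forces in N, time in s.
With the tool pointing down it reaches from about 0.325 to 0.775 m from the base axis. Payload 5.5 kg.
Tool frame: the origin (TCP) lies at the very end of the fingers, on their centre line; the grasp point (between the pads) lies 19 mm behind it; z points along the fingers, y is the line along which they close (so a half turn about z gives the same grasp; the last joint's range is limited). The gripper opens to 88 mm and grips with 3 to 60 N. Pads are 20 mm wide; open, the fingers measure 115 mm over their backs; the gripper's body (75 mm by 178 mm) begins 61 mm behind the grasp point.
Start: joints at [1.057, 0.091, 1.231, -0, 1.82, -0.057], TCP at [0.265, 0.538, 0.223] pointing down, gripper open.
Joint ranges: [-2.87, 2.87], [-0.86, 2.18], [0.17, 2.46], [-1.51, 4.65], [0.06, 2.69], [-2.65, 2.65]. Speed limits (rad/s): [2.57, 2.57, 3.01, 3.14, 3.14, 3.14].

### API

Orientations are given as a 3x3 rotation matrix whose columns are the frame's x, y, z axes.
In Python, from bench import robot, capture gives the robot as it stands. The module is installed in compiled form; this text tells all that it offers.
- The arm moves only by the shell command python3 -m handwheel 'ROWS' [FORCE]. ROWS is JSON, a list of rows, each a list of 5 numbers: the shift along the tool's x, y, z in mm, then the turn about the tool's z in rad, then the closure, from -1 (fully open) to 1 (shut). A call has 1 to 12 rows; each row is the pose to reach, as a shift and turn from the pose commanded when the call began, along the tool's axes at that moment; what a row does not reach only later rows make up. A row lasts 1/8 s, in which the tool goes at most 62.5 mm and 10.7 degrees, less where a joint would pass 70% of its speed; a pose out of reach is approached as far as the arm can. A call with a gripper value outside its range is refused whole. The fingers move at their own pace and stop on an object; FORCE is the grip in N (left out, the last holds). Time passes only in rows, so rows that repeat a pose let the fingers close. It gives the time, the measured TCP pose, the force, the opening and the grip force at its end, in the units of the state.
- robot.state(): the state, without advancing time (a new reading comes with each control period).
- capture(name): name is "scene" or "side" or "wrist"; returns a dict with "color" (480x640x3 uint8, red, green, blue), "intrinsics" (3x3 intrinsics, pixels), "k1" (the pictures are not rectified: a ray, as slopes to the right and down, at radius r is drawn at 1 + k1 r^2 times it, then the intrinsics apply), "camera_from_world" (4x4, takes a point from world to camera coordinates); the wrist camera has in their place "T_tool_cam" (4x4, takes a point from camera to tool coordinates, whose origin is the TCP and whose axes are the flange's). Camera axes: x right, y up, looking along -z (the intrinsics and any distortion apply to the point x, -y, -z); pixel columns grow to the right and rows downward; lengths in m; the calibration is good to about 2 mm. A picture is of the moment at which its call begins: read the wrist's pose just before it. There is no depth.
- robot.close_job(): hands the job in; it is judged then, once.
The state is a dict: "time": time; "joint_positions": joint angles; "dq": joint speeds; "joint_efforts": joint torques, N m; "tcp_pos": TCP position; "eef_rot": TCP orientation; "force": force on the tool from outside, world axes, zero at the start; "moment": the same for the moment, N m; "grip_width": opening from 0.0 (shut) to 1.0 (fully open); "grasp_force": force on a finger pad.
Only numpy, scipy, OpenCV 4.12 (cv2) and the standard library are available. Lean on these libraries where they do the work, as an engineer would, in place of code of your own. Each camera call takes 0.05 s, during which the arm holds its last target. There are 200 camera calls.

### The job

Close up the loaded hand grinder: stand its steel catch cup upright under the grinding drum, pushed back against the sprung buffer and held there by the clip arm swung fully shut across its front, and press the hopper lid down until it is fully closed. Do not knock over the espresso cups or the sugar pot.

Things in the scene. Friction and masses are not known exactly. Their poses are not given: they have to be found in the camera images.
- grinder: Manual steel grinder, screwed down. Origin: at counter height on the axis of the catch cup when home; +x to its back (its open front looks along -x, roughly to the robot's left), +y to its left, z up. Base plate 8 mm thick, x -95 to +75, y -50 to +50 mm: the cup stands on it. Behind the origin (x 0 to 75) two upright cheeks leave a bay 68 mm wide, open in front. A crank sticks out at the back.
- drum_front (a point): Front lower edge of the grinding drum (steel, 110 mm diameter, centred at x +20 mm of the grinder, underside 110 mm and hopper rim 200 mm above the counter). This point lies at x -35 mm, 110 mm up. The drum overhangs the cup and clip, so they are reached under it only with the tool tilted some 30 to 45 degrees, leaning out to the front.
- buffer (a joint): Travel of the sprung buffer plate in the bay, m: 0 = out, 0.010 with the cup home, 0.013 = hard stop. Plate 44 mm wide, 30 to 70 mm above the counter. It meets the back of the cup when the cup is still 10 mm short of home and pushes it out with 2 N at first, 3.5 N at home, so only the shut clip keeps the cup home.
- catch_cup: Catch cup: plain straight steel cup without handle, 58 mm diameter, 85 mm high, wall 3 mm, about 0.15 kg, loose, at first standing on the counter in one of three places, beside the two espresso cups (which are lower, white and have handles). Origin: centre of its underside, z up.
- clip (a joint): Angle of the spring clip arm, rad: 0 = fully shut across the front of the cup, 1.57 = pointing straight out to the front, at most 2.2; opening turns clockwise from above. At angle q the arm points from its hinge along (-sin q, -cos q) in the grinder's x, y. Stiff: stays where left, takes 0.45 N m (5 N near its end, 9 N for the last bit against the buffer).
- clip_hinge (a point): Upright hinge of the clip arm, at x -33, y +75 mm of the grinder; the point is 53 mm above the counter, the height of the arm's middle.
- clip_end (a point): Point in the middle of the clip arm, 85 mm from its hinge. The arm is a flat steel bar 105 mm long, 8 mm thick, from 44 to 62 mm above the counter, with a small round end. Shut, its inner face lies at x -29 mm of the grinder and bears on the front of the cup.
- hopper_lid (a joint): Angle of the round hopper lid, rad: 0 = fully closed, grows as its front edge rises, at most 1.4. Steel, 114 mm diameter, 6 mm thick, a small tab in front. Stiff: the lid stays where it is left and takes about 3 N near its front edge to move.
- lid_hinge (a point): Hinge of the lid, along the grinder's y, at x +78 mm, 201 mm above the counter, at the back of the hopper; at the level of the lid's underside.
- lid_press (a point): Point on the upper face of the lid, 95 mm from its hinge, towards the front edge; good for pressing.
- espresso_a: White espresso cup with handle, 66 mm wide, 60 mm high; bystander. Origin: centre of its underside, z up.
- espresso_b: White espresso cup with handle, 66 mm wide, 60 mm high; bystander. Origin: centre of its underside, z up.
- sugar_pot: White ceramic sugar pot with fixed lid, 94 mm wide, 104 mm high; bystander. Origin: centre of its underside, z up.
Mind the look-alikes: they are no part of the job. What is shaped like the catch_cup but orange is not meant.

How it is judged:
At the end, for the whole second after the job is handed in: The catch cup stands upright (within 0.1 rad) and at rest on the grinder's base plate, its axis from 7 mm in front of home to 5 mm behind it and within 9 mm sideways; the clip arm is shut to under 0.08 rad and the hopper lid to under 0.05 rad (x of catch_cup in the frame of grinder between -0.007 and 0.005 m and y of catch_cup in the frame of grinder between -0.009 and 0.009 m and z of catch_cup in the frame of grinder between 0.004 and 0.013 m and angle between catch_cup's own z axis and vertical below 0.1 rad and linear speed of catch_cup below 0.01 m/s and value of joint clip below 0.08 rad and value of joint hopper_lid below 0.05 rad); the robot touches nothing.
It fails at once if an espresso cup or the sugar pot is knocked over (tilted over 0.6 rad) (angle between any of espresso_a, espresso_b, sugar_pot's own z axis and vertical above 0.6 rad).
It also fails if it takes over 69 s, if anything falls off the work surface, if the arm or the gripper's body presses on something with over 40 N, if the wrist force passes 120 N, or if a joint passes its speed limit or range.

## Working session

There is one attempt and no reset: what is moved stays moved. The work goes in short steps, Python scripts to look and compute and a shell command to move; the robot and the scene stay as the last step left them, time stands still between calls to the robot, and variables do not carry over. Pictures are saved under pics/ and viewed, at most 10 in all, crops included, and the job is handed in when it is done.

```bash
mkdir -p pics
cat > h.py <<'E'
import numpy as np, cv2, json
from bench import robot, capture
def save(n,c): cv2.imwrite(f'pics/{n}.png',cv2.cvtColor(c,cv2.COLOR_RGB2BGR))
def proj(c,p):
    p=np.atleast_2d(p); M=np.array(c['camera_from_world']); q=p@M[:3,:3].T+M[:3,3]
    s=np.c_[q[:,0]/-q[:,2],-q[:,1]/-q[:,2]]; r2=(s**2).sum(1,keepdims=True)
    s=s*(1+c['k1']*r2); K=np.array(c['intrinsics']); return s@K[:2,:2].T+K[:2,2]
def ray(c,uv):
    K=np.array(c['intrinsics']); d=(np.array(uv,float)-K[:2,2])/[K[0,0],K[1,1]]
    s=d.copy()
    for _ in range(30): s=d/(1+c['k1']*(s@s))
    M=np.array(c['camera_from_world']); R=M[:3,:3]
    return -R.T@M[:3,3], R.T@np.array([s[0],-s[1],-1.])
def atz(c,uv,z):
    o,d=ray(c,uv); return o+d*(z-o[2])/d[2]
E
python3 - <<'E'
from h import *
import pickle
for n in ('scene','side'):
    c=capture(n); save(n+'0',c['color']); pickle.dump(c,open(n+'0.pkl','wb'))
    M=np.array(c['camera_from_world']);print(n,-M[:3,:3].T@M[:3,3],M[:3,:3].round(2).tolist(),c['k1'])
print(robot.state())
E
```

```text
scene [0.98068018 0.52199112 0.8043501 ] [[-0.8, 0.6, 0.01], [-0.44, -0.6, 0.67], [0.41, 0.53, 0.74]] -0.09688297610537724
side [ 0.94498085 -0.81743316  1.12796901] [[0.93, 0.38, 0.01], [-0.29, 0.68, 0.68], [0.25, -0.63, 0.73]] -0.09800986695367941
{'time': 0.1, 'joint_positions': array([ 1.05729177e+00,  9.18049517e-02,  1.23174087e+00,  4.22247111e-06,
        1.81979413e+00, -5.66723249e-02]), 'dq': array([-0.00148924, -0.00262428, -0.00385667,  0.00121734, -0.00161515,
       -0.00157732]), 'joint_efforts': array([ 2.35269654e-03, -4.47855985e+01, -4.07571280e+01,  7.00725429e-02,
        2.84014572e-02, -8.28485440e-05]), 'tcp_pos': array([0.26452357, 0.53825586, 0.22162103]), 'eef_rot': array([[-8.97454736e-01,  4.41105717e-01, -8.61896296e-04],
       [ 4.41106547e-01,  8.97453455e-01, -1.51993878e-03],
       [ 1.03058126e-04, -1.74426435e-03, -9.99998473e-01]]), 'force': array([ 0.16715995,  0.42006659, -0.84136124]), 'moment': array([0.00261443, 0.01872391, 0.01671929]), 'grasp_force': 0.0, 'grip_width': 0.9976200878637581}
```

View pics/scene0.png

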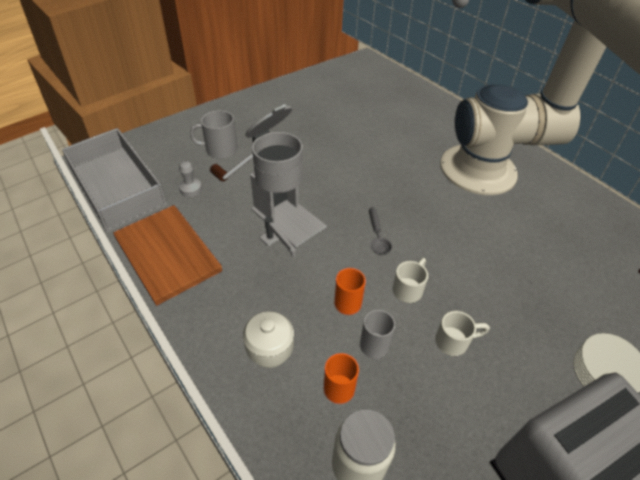

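View pics/side0.png

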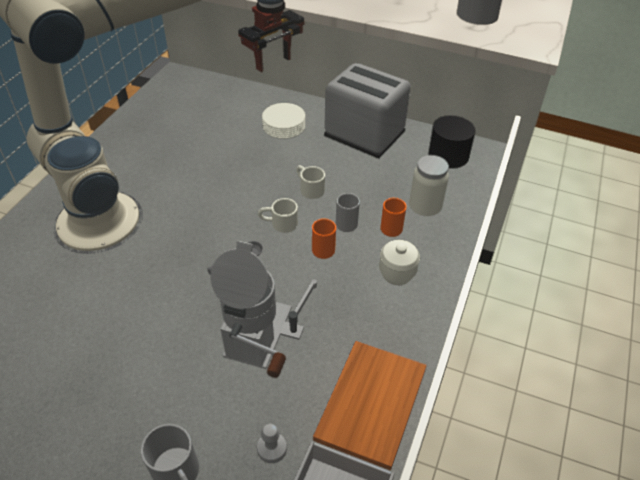

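Run:
```python
from h import *
import pickle
def crop(c,x0,x1,y0,y1,s):
    im=cv2.resize(c['color'][y0:y1,x0:x1],None,fx=s,fy=s,interpolation=cv2.INTER_CUBIC)
    for x in range((x0//10+1)*10,x1,10): cv2.putText(im,str(x) if x%20==0 else '|',((x-x0)*s-8,9),0,.35,(255,255,0),1); 
    for y in range((y0//10+1)*10,y1,10): cv2.putText(im,str(y),(0,(y-y0)*s+4),0,.33,(255,255,0),1)
    return im
def put(a,b,n):
    H=max(a.shape[0],b.shape[0]); z=np.zeros((H,a.shape[1]+b.shape[1],3),np.uint8)
    z[:a.shape[0],:a.shape[1]]=a; z[:b.shape[0],a.shape[1]:]=b; save(n,z); print(z.shape)
s=pickle.load(open('scene0.pkl','rb'));d=pickle.load(open('side0.pkl','rb'))
put(crop(s,235,335,98,258,4),crop(d,203,323,235,375,3),'g')
put(crop(s,320,440,255,410,3),crop(d,270,410,165,285,3),'c')
```

```text
(640, 760, 3)
(465, 780, 3)
```

View pics/g.png

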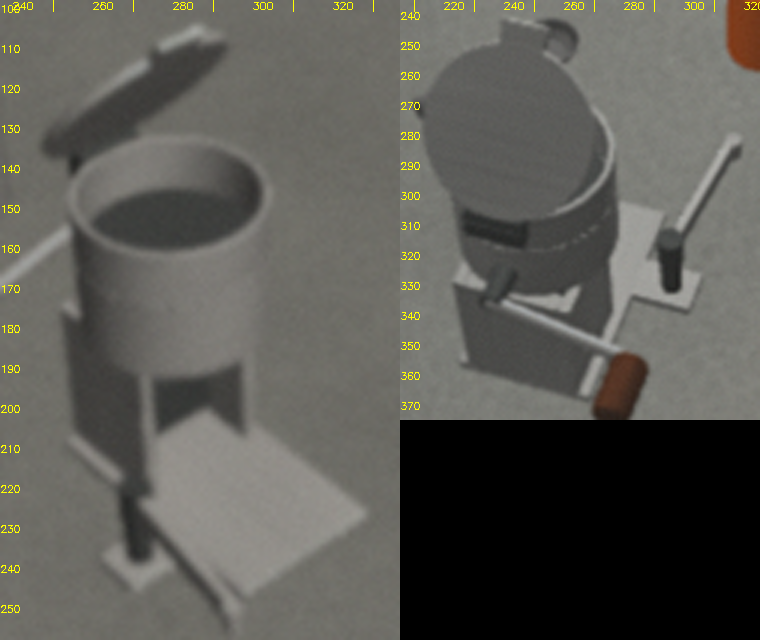

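View pics/c.png

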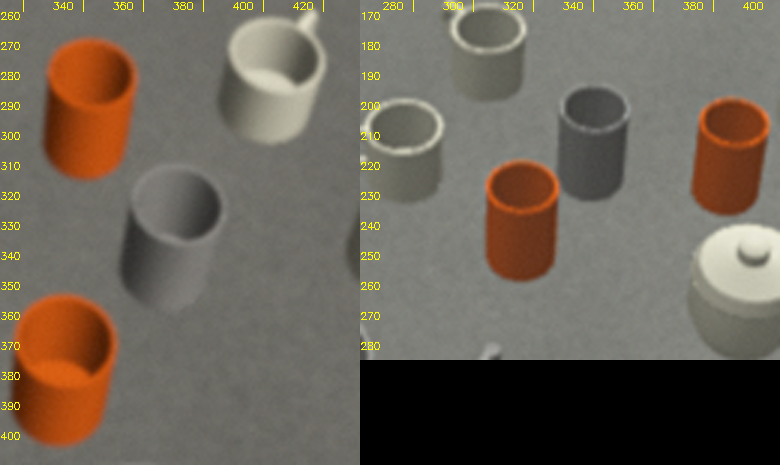

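```bash
cat > fit.py <<'E'
from h import *
import pickle
from scipy.optimize import least_squares
s=pickle.load(open('scene0.pkl','rb'));d=pickle.load(open('side0.pkl','rb'))
for n,z,a,b in [('cup',.085,(379.2,323),(348,201.3)),('or1',.085,(350.7,279.7),(324,227.3)),('or2',.085,(341.7,367.7),(394.7,205.7)),('eA',.06,(412,272.7),(284.7,207.3)),('eB',.06,(459,322),(312.3,174.7)),('pot',.1,(269,326),(401,248))]:
    print(n,atz(s,a,z).round(4),atz(d,b,z).round(4))
obs=[(s,(327,226),'p',(-95,-50,8)),(s,(296.3,246.8),'p',(-95,50,8)),(s,(277.7,147),'p',(20,0,200)),
(d,(290.7,305),'p',(-95,50,8)),(d,(264.7,366.7),'p',(75,50,0)),(d,(224.7,355.7),'p',(75,-50,0)),
(s,(268,221),'p',(-33,75,66)),(d,(293,314),'p',(-33,75,66)),
(d,(239.7,278.3),'lid',57),(s,(292,108.5),'lid',120),(s,(293,253.5),'clip',105),(d,(314.7,281.7),'clip',105)]
def G(x):
    c,n=np.cos(x[2]),np.sin(x[2]); return lambda p:np.array([x[0]+c*p[0]-n*p[1],x[1]+n*p[0]+c*p[1],p[2]])
def pt(x,k,v):
    g=G(x)
    if k=='p': p=np.array(v)/1e3
    elif k=='lid': p=np.array([.078-v/1e3*np.cos(x[3]),0,.204+v/1e3*np.sin(x[3])])
    else: p=np.array([-.033-v/1e3*np.sin(x[4]),.075-v/1e3*np.cos(x[4]),.055])
    return g(p)
f=lambda x:np.concatenate([proj(c,pt(x,k,v))[0]-np.array(uv) for c,uv,k,v in obs])
r=least_squares(f,[.5,0,-1.4,1,1.57],loss='soft_l1')
print(r.x.round(4)); print(f(r.x).reshape(-1,2).round(1).tolist())
E
python3 fit.py
```

```text
cup [0.6049 0.2391 0.085 ] [0.6051 0.235  0.085 ]
or1 [0.5832 0.1325 0.085 ] [0.5839 0.1285 0.085 ]
or2 [0.7154 0.2669 0.085 ] [0.7168 0.2654 0.085 ]
eA [0.456  0.1802 0.06  ] [0.4583 0.1776 0.06  ]
eB [0.4682 0.3193 0.06  ] [0.4741 0.3192 0.06  ]
pot [0.7733 0.1341 0.1   ] [0.7752 0.1224 0.1   ]
[ 0.5398 -0.156  -1.4798  0.9209  1.7347]
[[0.5, -0.2], [-0.6, -0.2], [-0.2, -0.6], [1.1, -0.8], [1.4, 1.1], [-2.2, -0.3], [0.9, -1.7], [-0.0, -1.2], [-0.0, -2.0], [-11.8, 0.6], [0.1, -0.8], [0.3, 0.4]]
```

```bash
cat >> h.py <<'E'
GX=[.5398,-.156,-1.4798]
def w2g(p):
    c,n=np.cos(GX[2]),np.sin(GX[2]); a,b=p[0]-GX[0],p[1]-GX[1]; return np.array([c*a+n*b,-n*a+c*b,p[2]])*1e3
def g2w(p):
    c,n=np.cos(GX[2]),np.sin(GX[2]); a,b,z=np.array(p)/1e3; return np.array([GX[0]+c*a-n*b,GX[1]+n*a+c*b,z])
def to(*ts):
    s=robot.state(); R=s['eef_rot']
    print('t',round(s['time'],2),'now g',w2g(s['tcp_pos']).round(1),'tilt',round(float(np.hypot(R[0,2],R[1,2])),4),'yaw turn needed',round(float(((GX[2]+np.pi)-np.arctan2(R[1,0],R[0,0]))*-1),3),'F',s['force'].round(1),'w',round(s['grip_width']*88,1),s['grasp_force'])
    for t in ts: print(t,'->',(R.T@(g2w(t)-s['tcp_pos'])*1e3).round(1))
E
python3 - <<'E'
from h import *
for n,p in dict(cup=(.605,.237,0),or1=(.5835,.1305,0),or2=(.716,.266,0),eA=(.457,.179,0),eB=(.471,.319,0),pot=(.774,.128,0)).items(): print(n,w2g(p).round(1))
c=w2g((.605,.237,0)); to((c[0],c[1],160))
E
```

```text
cup [-385.4  100.6    0. ]
or1 [-281.3   69.6    0. ]
or2 [-404.2  213.8    0. ]
eA [-341.1  -52.     0. ]
eB [-479.3  -25.4    0. ]
pot [-261.5  259.     0. ]
t 0.1 now g [-716.4 -211.   221.6] tilt 0.0017 yaw turn needed 1.023 F [ 0.2  0.4 -0.8] w 87.8 0.0
(np.float64(-385.44926120307036), np.float64(100.64247134290396), 160) -> [-438.5 -120.1   61.8]
```

```bash
python3 -m handwheel '[[-55,-15,10,0.13,-1],[-110,-30,20,0.26,-1],[-165,-45,30,0.39,-1],[-220,-60,40,0.52,-1],[-275,-75,50,0.65,-1],[-330,-90,60,0.78,-1],[-385,-105,62,0.91,-1],[-438,-120,62,1.02,-1],[-438,-120,62,1.023,-1],[-438,-120,62,1.023,-1]]' 20
python3 - <<'E'
from h import *
to((-385.4,100.6,35))
c=capture('wrist'); save('w1',c['color']); print(c['T_tool_cam'],c['k1'],c['intrinsics'])
E
```

```text
time: 1.35
tcp_pos: [0.6044, 0.2378, 0.16]
eef_rot: [[-0.091, 0.996, -0.001], [0.996, 0.091, 0.0], [0.0, -0.001, -1.0]]
force: [-0.7, -0.5, 0.3]
grip_width: 1.0
grasp_force: 0.0
t 1.35 now g [-386.3  100.1  160. ] tilt 0.0013 yaw turn needed 0.0 F [-0.7 -0.5  0.3] w 88.0 0.0
(-385.4, 100.6, 35) -> [ -0.9   0.6 125. ]
[[-5.72689066e-04  9.52368357e-01  3.04949479e-01  8.43651809e-02]
 [ 9.99999796e-01  6.31652780e-04 -9.46949350e-05  6.47232353e-05]
 [-2.82806646e-04  3.04949363e-01 -9.52368524e-01 -1.62700478e-01]
 [ 0.00000000e+00  0.00000000e+00  0.00000000e+00  1.00000000e+00]] -0.019467402815666595 [[426.62203377   0.         322.75055094]
 [  0.         426.62203377 241.15337567]
 [  0.           0.           1.        ]]
```

View pics/w1.png

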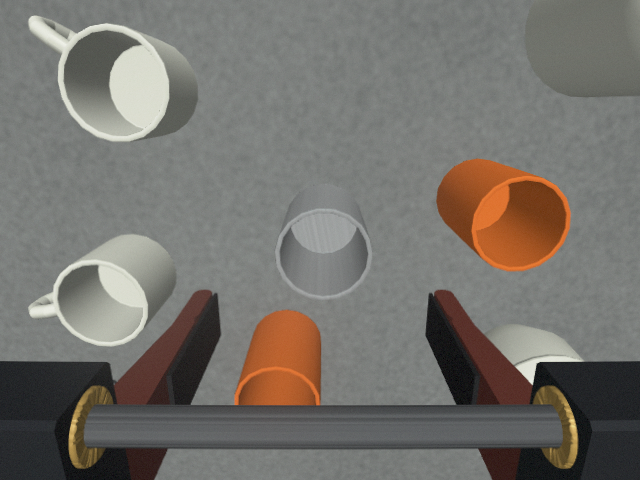

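```bash
cat >> h.py <<'E'
def wat(c,s,uv,z):
    T=np.eye(4);T[:3,:3]=s['eef_rot'];T[:3,3]=s['tcp_pos']; c=dict(c,camera_from_world=np.linalg.inv(T@np.array(c['T_tool_cam'])))
    return w2g(atz(c,uv,z))
E
python3 - <<'E'
from h import *
s=robot.state();c=capture('wrist')
print(wat(c,s,(323.5,253),.085),'or2',wat(c,s,(521,223),.085),'eA',wat(c,s,(101,302),.06),'eB',wat(c,s,(115,82),.06),'or1',wat(c,s,(278,408),.085))
E
```

```text
[-387.69982909  100.35512092   85.        ] or2 [-406.24775837  214.96234984   85.        ] eA [-343.26749275  -51.45483889   60.        ] eB [-484.24866373  -21.20767016   60.        ] or1 [-277.25531673   69.93696031   85.        ]
```

```bash
python3 -m handwheel '[[0,0,50,0,-1],[0,0,95,0,-1],[0,0,125,0,-1],[0,0,125,0,-1],[0,0,125,0,1],[0,0,125,0,1],[0,0,125,0,1],[0,0,125,0,1],[0,0,100,0,1],[0,0,55,0,1],[0,0,0,0,1],[0,0,0,0,1]]' 20
python3 -c "
from h import *
to((-85,0,150),(-80,0,45))"
```

```text
time: 2.95
tcp_pos: [0.6071, 0.2382, 0.1671]
eef_rot: [[-0.091, 0.996, 0.01], [0.996, 0.091, 0.003], [0.002, 0.01, -1.0]]
force: [-0.4, 0.2, -2.1]
grip_width: 0.657
grasp_force: 20.0
t 2.95 now g [-386.5  102.8  167.1] tilt 0.0104 yaw turn needed -0.0 F [-0.4  0.2 -2.1] w 57.9 19.998694472014904
(-85, 0, 150) -> [-301.6 -102.9   15.4]
(-80, 0, 45) -> [-306.8 -104.   120.3]
```

```bash
python3 -m handwheel '[[-40,-15,5,0,1],[-90,-35,5,0,1],[-140,-55,5,0,1],[-190,-75,5,0,1],[-240,-90,5,0,1],[-280,-102,5,0,1],[-302,-103,10,0,1],[-302,-103,15,0,1],[-302,-103,15,0,1],[-302,-103,15,0,1]]'
python3 - <<'E'
from h import *
to((-80,0,45))
c=capture('side'); save('s2',cv2.resize(c['color'][200:390,190:350],None,fx=3,fy=3)); print(proj(c,np.array([g2w((20,0,200)),g2w((-35,0,110))])))
E
```

```text
time: 4.2
tcp_pos: [0.5296, -0.0715, 0.1452]
eef_rot: [[-0.092, 0.996, -0.001], [0.996, 0.092, 0.0], [0.0, -0.001, -1.0]]
force: [0.6, 1.5, -2.1]
grip_width: 0.662
grasp_force: 20.0
t 4.2 now g [-85.1  -2.4 145.2] tilt 0.0008 yaw turn needed 0.001 F [ 0.6  1.5 -2.1] w 58.3 19.998777648434043
(-80, 0, 45) -> [ -5.1   2.5 100.2]
[[246.35179124 283.57220058]
 [259.21426153 291.01436271]]
```

View pics/s2.png

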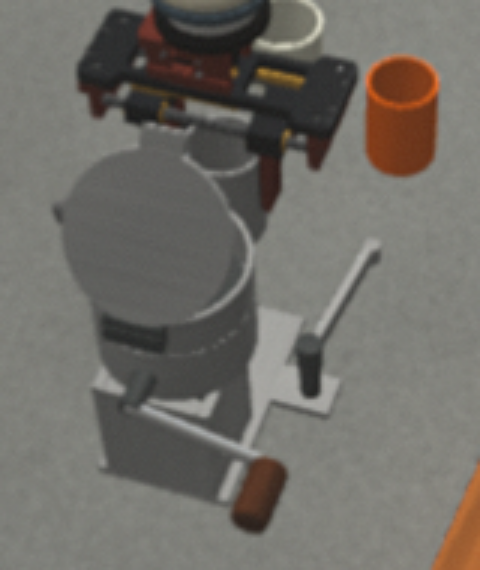

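```bash
python3 -m handwheel '[[-5,2.5,40,0,1],[-5,2.5,75,0,1],[-5,2.5,92,0,1],[-5,2.5,99,0,1],[-5,2.5,101,0,1],[-5,2.5,101,0,1]]'
python3 -c "
from h import *
to((-80,0,43))"
```

```text
time: 5.0
tcp_pos: [0.5334, -0.0773, 0.046]
eef_rot: [[-0.091, 0.996, 0.002], [0.996, 0.091, -0.0], [-0.001, 0.002, -1.0]]
force: [-0.1, -0.6, -1.7]
grip_width: 0.661
grasp_force: 20.0
t 5.0 now g [-78.9   0.8  46. ] tilt 0.0021 yaw turn needed 0.0 F [-0.1 -0.6 -1.7] w 58.2 19.998820940963924
(-80, 0, 43) -> [ 1.1 -0.8  3. ]
```

```bash
python3 -m handwheel '[[0,0,1,0,1],[0,0,2,0,1],[0,0,2,0,1]]'; python3 -m handwheel '[[0,0,0,0,1],[0,0,0,0,-1],[0,0,0,0,-1],[0,0,0,0,-1],[0,0,0,0,-1],[25,0,0,0,-1],[50,0,0,0,-1],[62,0,0,0,-1],[62,0,0,0,0.45],[62,0,0,0,0.45],[62,0,0,0,0.45],[62,0,0,0,0.45]]'
python3 - <<'E'
from h import *
to((-75,0,40))
E
```

```text
time: 5.38
tcp_pos: [0.5335, -0.0775, 0.045]
eef_rot: [[-0.091, 0.996, 0.003], [0.996, 0.091, -0.001], [-0.001, 0.003, -1.0]]
force: [-1.5, -0.1, 6.2]
grip_width: 0.662
grasp_force: 20.0
time: 6.88
tcp_pos: [0.527, -0.016, 0.0426]
eef_rot: [[-0.09, 0.996, -0.0], [0.996, 0.09, -0.0], [-0.0, -0.0, -1.0]]
force: [1.2, -0.7, -0.5]
grip_width: 0.587
grasp_force: 0.0
t 6.88 now g [-140.6    0.    42.6] tilt 0.0001 yaw turn needed -0.001 F [ 1.2 -0.7 -0.5] w 51.7 0.0
(-75, 0, 40) -> [-65.6   0.    2.6]
```

```bash
python3 -m handwheel '[[0,0,0,0,0.45],[0,0,0,0,0.45],[0,0,0,0,0.45],[-15,0,0,0,0.45],[-25,0,0,0,0.45],[-32,0,0,0,0.45],[-39,0,0,0,0.45],[-46,0,0,0,0.45],[-52,0,0,0,0.45],[-58,0,0,0,0.45],[-63,0,0,0,0.45],[-65,0,0,0,0.45]]'
python3 - <<'E'
from h import *
to((-140,0,43))
c=capture('scene'); save('s3',cv2.resize(c['color'][100:270,220:360],None,fx=3,fy=3))
print(proj(c,np.array([g2w((x,0,93)) for x in (-45,-40,-35)])))
E
```

```text
time: 8.38
tcp_pos: [0.5329, -0.0805, 0.0426]
eef_rot: [[-0.091, 0.996, -0.0], [0.996, 0.091, 0.0], [0.0, -0.0, -1.0]]
force: [0.2, 1.0, 0.4]
grip_width: 0.275
grasp_force: 0.9
t 8.38 now g [-75.8   0.   42.6] tilt 0.0 yaw turn needed -0.0 F [0.2 1.  0.4] w 24.2 0.8765572953598166
(-140, 0, 43) -> [64.2 -0.  -0.4]
[[297.59638431 198.1828828 ]
 [296.15157935 197.05575422]
 [294.71377978 195.93417784]]
```

View pics/s3.png

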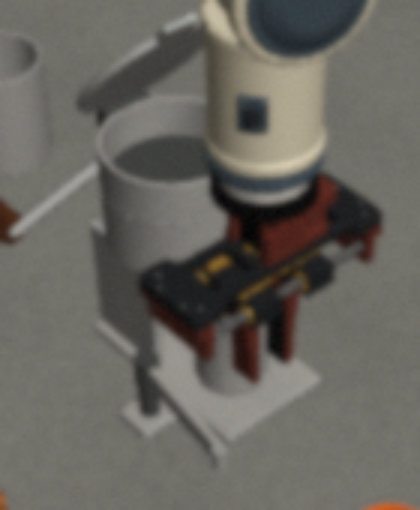

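```bash
python3 -m handwheel '[[-1,2,0,0,0.45],[-2,4,0,0,0.45],[-3,4,0,0,0.45]]' | grep -E "force|tcp"; python3 -m handwheel '[[-1,0,0,0,0.45],[-2,0,0,0,0.45],[-2,0,0,0,0.45]]'| grep -E "force|tcp"; python3 -c "
from h import *
to()"
```

```text
tcp_pos: [0.5373, -0.0828, 0.0426]
force: [-0.1, 0.1, 0.9]
grasp_force: 0.6
tcp_pos: [0.5373, -0.085, 0.0426]
force: [-1.2, 1.1, 0.7]
grasp_force: 0.5
t 9.18 now g [-71.    4.   42.6] tilt 0.0001 yaw turn needed -0.0 F [-1.2  1.1  0.7] w 24.2 0.46578625797337736
```

```bash
for i in 1 2 3; do python3 -m handwheel '[[-1,0,0,0,0.45],[-2,0,0,0,0.45],[-2,0,0,0,0.45]]'| grep -E "^force|tcp"; done; python3 -c "
from h import *
to()"
```

```text
tcp_pos: [0.5375, -0.087, 0.0426]
force: [-0.2, 1.1, -0.4]
tcp_pos: [0.5378, -0.0889, 0.0426]
force: [-0.1, 1.0, -0.0]
tcp_pos: [0.5379, -0.0909, 0.0426]
force: [-0.2, 0.9, -0.2]
t 10.3 now g [-65.    4.1  42.6] tilt 0.0002 yaw turn needed -0.0 F [-0.2  0.9 -0.2] w 24.3 0.48768973798360093
```

```bash
python3 -m handwheel '[[-1,0,0,0,0.45],[-2,0,0,0,0.45],[-2,0,0,0,0.45]]'| grep -E "^force|tcp"; python3 -c "
from h import *
to()"
```

```text
tcp_pos: [0.5381, -0.0929, 0.0426]
force: [-0.0, 1.5, -0.2]
t 10.68 now g [-63.    4.   42.6] tilt 0.0001 yaw turn needed -0.0 F [-0.   1.5 -0.2] w 24.4 0.5586484488685528
```

```bash
python3 -m handwheel '[[-1,0,0,0,0.45],[-2,0,0,0,0.45],[-2,0,0,0,0.45]]'| grep -E "^force|tcp"; python3 -c "
from h import *
to()
c=capture('side'); save('s4',cv2.resize(c['color'][200:390,190:350],None,fx=3,fy=3))"
```

```text
tcp_pos: [0.5381, -0.0929, 0.0427]
force: [-2.0, 9.3, 1.3]
t 11.05 now g [-63.    4.   42.7] tilt 0.0032 yaw turn needed 0.001 F [-2.   9.3  1.3] w 24.2 4.7574421404336675
```

View pics/s4.png

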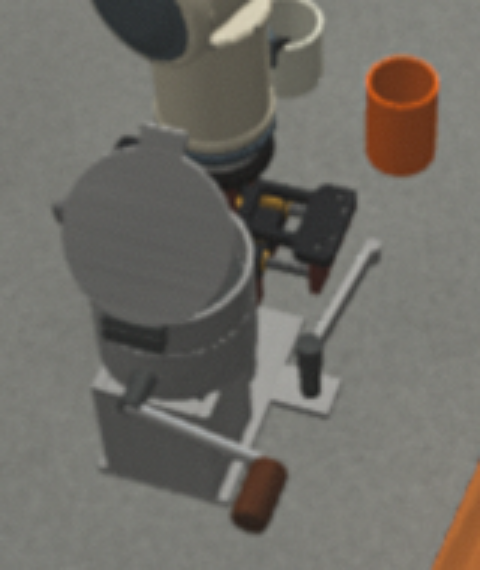

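```bash
python3 -m handwheel '[[20,0,0,0,0.45],[70,0,0,0,1],[70,0,-30,0,1],[70,40,-70,0,1],[70,90,-70,0,1],[65,125,-60,0,1],[65,125,-30,0,1],[65,125,0,0,1],[65,125,0,0,1],[65,125,0,0,1]]'
python3 - <<'E'
from h import *
to()
S=robot.state()
cur=w2g(S['tcp_pos'])
for q in (1.73,1.5,1.3,1.1,.9,.7,.55,.4,.3,.25,.2):
    h=10*abs(np.cos(q))+13.5*abs(np.sin(q))+4
    P=np.array([-33-92*np.sin(q)-h*np.cos(q),75-92*np.cos(q)+h*np.sin(q)])
    print(q,P.round(1),'shift',(-(P[0]-cur[0])).round(0),(P[1]-cur[1]).round(0), 'drum', np.hypot(P[0]-20,P[1]).round(1))
E
```

```text
time: 12.35
tcp_pos: [0.6573, -0.0185, 0.0441]
eef_rot: [[-0.091, 0.996, 0.002], [0.996, 0.091, -0.0], [-0.001, 0.002, -1.0]]
force: [0.1, -0.1, 0.8]
grip_width: 0.007
grasp_force: 0.0
t 12.35 now g [-126.3  129.5   44.1] tilt 0.0016 yaw turn needed 0.0 F [ 0.1 -0.1  0.8] w 0.6 0.0
1.73 [-120.8  108.3] shift -5.0 -21.0 drum 177.6
1.5 [-126.1   86.6] shift -0.0 -43.0 drum 169.8
1.3 [-126.9   69.4] shift 1.0 -60.0 drum 162.5
1.1 [-124.3   51.6] shift -2.0 -78.0 drum 153.3
0.9 [-118.    34.1] shift -8.0 -95.0 drum 142.1
0.7 [-107.8   17.7] shift -18.0 -112.0 drum 129.1
0.55 [-97.8   6.8] shift -29.0 -123.0 drum 118.0
0.4 [-85.8  -2.5] shift -40.0 -132.0 drum 105.9
0.3 [-76.9  -7.7] shift -49.0 -137.0 drum 97.3
0.25 [-72.3  -9.9] shift -54.0 -139.0 drum 92.8
0.2 [-67.4 -11.9] shift -59.0 -141.0 drum 88.2
```

```bash
python3 -m handwheel '[[-3,-21,0,0,1],[0,-43,0,0,1],[1,-60,0,0,1],[-2,-78,0,0,1],[-8,-95,0,0,1],[-18,-112,0,0,1],[-29,-123,0,0,1],[-40,-132,0,0,1],[-40,-132,0,0,1]]' | grep -E "^force|tcp"
python3 -c "
from h import *
to((-72,-10,44),(-67,-12,44))"
```

```text
tcp_pos: [0.5304, -0.071, 0.0457]
force: [0.1, 0.7, -0.2]
t 13.47 now g [-85.5  -1.6  45.7] tilt 0.0054 yaw turn needed -0.001 F [ 0.1  0.7 -0.2] w 0.3 0.20770414732396603
(-72, -10, 44) -> [-13.5  -8.4   1.7]
(-67, -12, 44) -> [-18.5 -10.4   1.7]
```

```bash
python3 -m handwheel '[[-5,-4,0,0,1],[-9,-6,0,0,1],[-13,-8,0,0,1],[-16,-9,0,0,1],[-18,-10,0,0,1],[-18,-10,0,0,1]]' | grep -E "^force|tcp"
python3 - <<'E'
from h import *
to((-130,-10,44))
c=capture('scene'); save('s5',cv2.resize(c['color'][130:270,235:355],None,fx=4,fy=4))
E
```

```text
tcp_pos: [0.5241, -0.0888, 0.0452]
force: [9.7, 2.9, 1.1]
t 14.22 now g [-68.4  -9.5  45.2] tilt 0.0088 yaw turn needed 0.001 F [9.7 2.9 1.1] w 0.4 4.758820647111861
(-130, -10, 44) -> [61.6 -0.5  1.2]
```

View pics/s5.png

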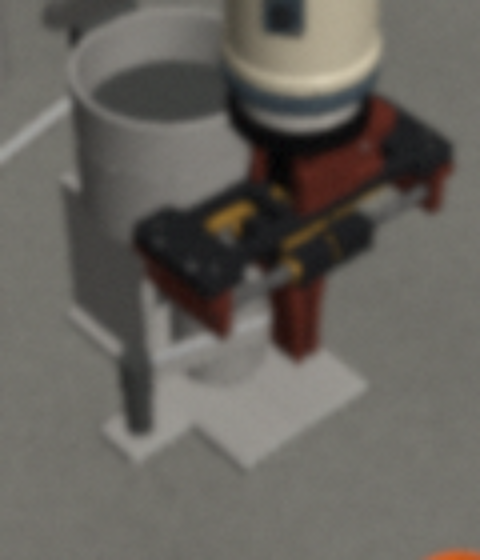

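Run:
```python
from h import *
c=capture('scene')
for q in (.2,.3,.4,.5):
    print(q,proj(c,np.array([g2w((-33-r*np.sin(q)-4*np.cos(q),75-r*np.cos(q)+4*np.sin(q),62)) for r in (20,60,85,105)])).round(1).tolist())
```

```text
0.2 [[277.7, 218.6], [293.2, 212.4], [302.7, 208.6], [310.2, 205.6]]
0.3 [[277.9, 219.2], [294.2, 214.1], [304.2, 211.0], [312.1, 208.5]]
0.4 [[278.0, 219.8], [295.0, 215.9], [305.4, 213.4], [313.7, 211.5]]
0.5 [[278.0, 220.5], [295.5, 217.7], [306.3, 216.0], [314.8, 214.6]]
```

```bash
python3 -m handwheel '[[1,4,0,0,1],[1,9,0,0,1],[1,10,0,0,1],[-1,10,0,0,1],[-2,10,0,0,1],[-3,10,0,0,1],[-3,10,0,0,1]]' | grep -E "^force|tcp"
python3 -c "
from h import *
to((-65,-2,44))"
```

```text
tcp_pos: [0.5304, -0.0903, 0.0423]
force: [-1.6, 5.4, 1.0]
t 15.2 now g [-66.3  -3.4  42.3] tilt 0.0028 yaw turn needed 0.0 F [-1.6  5.4  1. ] w 0.7 2.67334986012429
(-65, -2, 44) -> [-1.3  1.4 -1.7]
```

```bash
python3 -m handwheel '[[40,0,0,0,0],[50,0,-60,0,-1],[90,30,-105,0,-1],[150,60,-105,0,-1],[200,73,-95,0,-1],[213,73,-60,0,-1],[213,73,-20,0,-1],[213,73,7,0,-1],[213,73,7,0,-1],[213,73,7,0,1],[213,73,7,0,1],[213,73,7,0,1]]' 20| grep -E "^force|tcp|grip"
python3 -c "
from h import *
to((-279.5,69.7,35))"
```

```text
tcp_pos: [0.585, 0.1272, 0.0371]
force: [0.4, -0.0, -1.2]
grip_width: 0.696
t 16.7 now g [-278.    70.8   37.1] tilt 0.0023 yaw turn needed -0.0 F [ 0.4 -0.  -1.2] w 61.2 0.0
(-279.5, 69.7, 35) -> [ 1.5 -1.1  2.1]
```

```bash
python3 -m handwheel '[[0,0,0,0,1],[0,0,0,0,1],[0,0,-40,0,1],[0,0,-90,0,1],[-30,-20,-115,0,1],[-85,-45,-115,0,1],[-135,-70,-115,0,1],[-172,-77,-110,0,1],[-173,-77,-80,0,1],[-173,-77,-45,0,1],[-173,-77,-20,0,1],[-173,-77,-20,0,1]]' 25| grep -E "^force|tcp|grip"
python3 -c "
from h import *
to((-92,-6,47))"
```

```text
tcp_pos: [0.5213, -0.0517, 0.0525]
force: [0.7, 0.2, -0.5]
grip_width: 0.652
t 18.2 now g [-105.5   -8.9   52.5] tilt 0.0059 yaw turn needed -0.0 F [ 0.7  0.2 -0.5] w 57.3 24.998868535039946
(-92, -6, 47) -> [-13.6   3.    5.5]
```

```bash
python3 -m handwheel '[[0,1,3,0,1],[-10,1,5,0,1],[-18,1,5,0,1],[-22,1,5,0,1],[-26,1,5,0,1],[-29,1,5,0,1],[-31,1,5,0,1],[-33,1,5,0,1],[-33,1,5,0,1]]' | grep -E "^force|tcp|grip"
python3 -c "
from h import *
to((-65,-8,47))"
```

```text
tcp_pos: [0.5278, -0.0838, 0.0509]
force: [2.1, 5.9, -1.3]
grip_width: 0.653
t 19.32 now g [-72.9  -5.4  50.9] tilt 0.0025 yaw turn needed 0.0 F [ 2.1  5.9 -1.3] w 57.5 25.28015584917739
(-65, -8, 47) -> [-8.  -2.6  3.9]
```

```bash
python3 -m handwheel '[[-2,0,0,0,1],[-4,-1,0,0,1],[-6,-2,0,0,1],[-6,-2,0,0,1]]' | grep -E "^force|tcp|grip"
python3 -c "
from h import *
to((-65,-8,47))
c=capture('side'); save('s6',cv2.resize(c['color'][200:390,190:350],None,fx=3,fy=3))"
```

```text
tcp_pos: [0.5271, -0.0889, 0.051]
force: [4.4, 8.8, -1.6]
grip_width: 0.653
t 19.82 now g [-68.   -6.6  51. ] tilt 0.005 yaw turn needed 0.001 F [ 4.4  8.8 -1.6] w 57.4 24.999698050087318
(-65, -8, 47) -> [-3.  -1.5  4. ]
```

```bash
python3 -m handwheel '[[-1,0,0,0,1],[-2,0,0,0,1],[-2,0,0,0,1]]' | grep -E "^force|tcp"
python3 -m handwheel '[[-1,0,0,0,1],[-2,0,0,0,1],[-2,0,0,0,1]]' | grep -E "^force|tcp"
python3 - <<'E'
from h import *
to()
E
```

```text
tcp_pos: [0.527, -0.0906, 0.051]
force: [2.5, 9.8, -1.9]
tcp_pos: [0.527, -0.0925, 0.051]
force: [2.6, 9.6, -0.0]
t 20.62 now g [-64.4  -7.   51. ] tilt 0.0049 yaw turn needed 0.002 F [ 2.6  9.6 -0. ] w 57.6 24.999574630055577
```

```bash
python3 -m handwheel '[[-1,0,0,0,1],[-2,0,0,0,1],[-2,0,0,0,1]]' | grep -E "^force|tcp"
python3 - <<'E'
from h import *
to()
E
```

```text
tcp_pos: [0.527, -0.0944, 0.051]
force: [1.4, 9.9, -0.2]
t 21.0 now g [-62.5  -7.1  51. ] tilt 0.005 yaw turn needed 0.002 F [ 1.4  9.9 -0.2] w 57.3 24.999655288411304
```

```bash
python3 -m handwheel '[[-1,0,0,0,1],[-2,0,0,0,1],[-2,0,0,0,1]]' | grep -E "^force|tcp"
python3 - <<'E'
from h import *
to()
E
```

```text
tcp_pos: [0.5271, -0.0962, 0.051]
force: [0.5, 10.1, -0.0]
t 21.38 now g [-60.7  -7.2  51. ] tilt 0.0052 yaw turn needed 0.002 F [ 0.5 10.1 -0. ] w 56.8 25.398715950432234
```

```bash
python3 -m handwheel '[[2,0,3,0,1],[2,0,5.5,0,1],[2,0,6,0,1],[2,0,6,0,-1],[2,0,6,0,-1],[2,0,6,0,-1],[2,0,6,0,-1],[30,1,6,0,-1],[60,1,6,0,-1],[68,1,6,0,-1],[68,1,6,0,0.45],[68,1,6,0,0.45]]' | grep -E "^force|tcp"
python3 -m handwheel '[[0,0,0,0,0.45],[0,0,0,0,0.45],[0,0,0,0,0.45],[0,0,0,0,0.45],[0,0,0,0,0.45]]' | grep -E "^force|tcp|width"
python3 - <<'E'
from h import *
to()
c=capture('scene'); save('s7',np.hstack([cv2.resize(c['color'][130:270,250:350],None,fx=4,fy=4),cv2.resize(capture('side')['color'][220:360,220:320],None,fx=4,fy=4)]))
for q in (0,.08,.16,.24):
    print(q,proj(c,np.array([g2w((-33-r*np.sin(q)-4*np.cos(q),75-r*np.cos(q)+4*np.sin(q),62)) for r in (20,60,85,105)])).round(1).tolist())
E
```

```text
tcp_pos: [0.5215, -0.0321, 0.0446]
force: [0.2, 0.1, 0.5]
tcp_pos: [0.5214, -0.0311, 0.0446]
force: [0.1, 0.4, 0.7]
grip_width: 0.281
t 23.5 now g [-126.1   -7.    44.6] tilt 0.0001 yaw turn needed 0.0 F [0.1 0.4 0.7] w 24.7 0.0
0 [[277.0, 217.4], [290.5, 209.3], [298.7, 204.3], [305.2, 200.5]]
0.08 [[277.3, 217.9], [291.7, 210.5], [300.5, 206.0], [307.3, 202.4]]
0.16 [[277.6, 218.3], [292.7, 211.7], [302.0, 207.7], [309.3, 204.5]]
0.24 [[277.8, 218.8], [293.6, 213.1], [303.3, 209.5], [311.0, 206.8]]
```

View pics/s7.png

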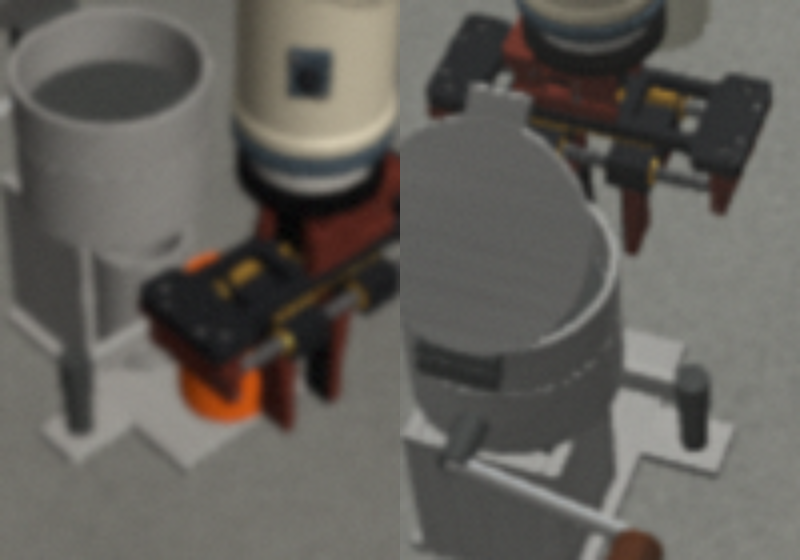

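```bash
python3 -m handwheel '[[-8,1,0,0,0.45],[-13,1,0,0,0.45],[-16,1,0,0,0.45],[-18,1,0,0,0.45],[-20,1,0,0,0.45],[-20,1,0,0,0.45]]' 40 | grep -E "^force|tcp|width"
python3 - <<'E'
from h import *
to()
E
```

```text
tcp_pos: [0.5242, -0.051, 0.0446]
force: [-0.9, -1.6, 0.7]
grip_width: 0.275
t 24.35 now g [-106.    -6.    44.6] tilt 0.0001 yaw turn needed -0.0 F [-0.9 -1.6  0.7] w 24.2 0.0
```

```bash
python3 -m handwheel '[[-1,0,0,0,0.45],[-2,0,0,0,0.45],[-3,0,0,0,0.45],[-3,0,0,0,0.45]]' | grep -E "^force|tcp|width"
python3 -m handwheel '[[-1,0,0,0,0.45],[-2,0,0,0,0.45],[-2,0,0,0,0.45]]' | grep -E "^force|tcp|width"
python3 - <<'E'
from h import *
to()
E
```

```text
tcp_pos: [0.5245, -0.0539, 0.0446]
force: [0.3, -0.5, -0.5]
grip_width: 0.276
tcp_pos: [0.5247, -0.056, 0.0446]
force: [1.0, -0.1, 0.4]
grip_width: 0.275
t 25.23 now g [-101.    -6.    44.6] tilt 0.0 yaw turn needed -0.0 F [ 1.  -0.1  0.4] w 24.2 0.0
```

```bash
python3 -m handwheel '[[-1,0,0,0,0.45],[-2,0,0,0,0.45],[-2,0,0,0,0.45]]' | grep -E "^force|tcp"
python3 -m handwheel '[[-1,0,0,0,0.45],[-2,0,0,0,0.45],[-2,0,0,0,0.45]]' | grep -E "^force|tcp"
python3 - <<'E'
from h import *
to()
E
```

```text
tcp_pos: [0.5246, -0.0567, 0.0447]
force: [-2.3, 5.0, 2.7]
tcp_pos: [0.5246, -0.0571, 0.0449]
force: [-2.7, 10.8, 4.0]
t 25.98 now g [-99.9  -6.2  44.9] tilt 0.0052 yaw turn needed 0.001 F [-2.7 10.8  4. ] w 24.0 5.464779117173748
```

```bash
python3 -m handwheel '[[-1,0,0,0,0.45],[-2,0,0,0,0.45],[-2,0,0,0,0.45]]' | grep -E "^force|tcp"
python3 - <<'E'
from h import *
to()
E
```

```text
tcp_pos: [0.5246, -0.0579, 0.045]
force: [-4.4, 15.9, 5.4]
t 26.35 now g [-99.1  -6.2  45. ] tilt 0.0075 yaw turn needed 0.002 F [-4.4 15.9  5.4] w 24.1 7.586465925919583
```

```bash
python3 -m handwheel '[[-1,0,0,0,0.45],[-2,0,0,0,0.45],[-2,0,0,0,0.45]]' | grep -E "^force|tcp"
python3 -m handwheel '[[2,0,0,0,0.45],[20,0,0,0,-1],[35,0,0,0,-1],[35,0,0,0,-1],[35,0,0,0,-1],[35,0,0,0,-1]]' | grep -E "^force|tcp|width"
python3 - <<'E'
from h import *
to((-65,-6,44.5))
E
```

```text
tcp_pos: [0.5246, -0.0581, 0.0452]
force: [-6.8, 21.7, 6.8]
tcp_pos: [0.5222, -0.0295, 0.0446]
force: [-0.4, 0.6, 0.5]
grip_width: 0.805
t 27.48 now g [-127.6   -6.    44.6] tilt 0.0003 yaw turn needed -0.0 F [-0.4  0.6  0.5] w 70.8 0.0
(-65, -6, 44.5) -> [-62.6   0.    0.1]
```

```bash
python3 -m handwheel '[[0,0,0,0,-1],[0,0,0,0,-1],[-25,0,0,0,-1],[-50,0,0,0,-1],[-60,0,0,0,-1],[-60,0,0,0,-1],[-60,0,0,0,1],[-60,0,0,0,1],[-60,0,0,0,1],[-60,0,0,0,1],[-59,0,-4,0,1],[-50,0,-8,0,1]]' 20| grep -E "^force|tcp|width"
python3 -m handwheel '[[20,0,-10,0,1],[40,10,-60,0,1],[80,30,-105,0,1],[135,55,-105,0,1],[190,75,-105,0,1],[202,76,-70,0,1],[202,76,-30,0,1],[202,76,8,0,1],[202,76,12,0,1]]'| grep -E "^force|tcp|width"
python3 - <<'E'
from h import *
to((-279.5,69.7,37))
E
```

```text
tcp_pos: [0.5267, -0.0788, 0.0527]
force: [-0.4, 0.7, -0.2]
grip_width: 0.646
tcp_pos: [0.5819, 0.1303, 0.0381]
force: [-1.4, -0.5, -1.8]
grip_width: 0.648
t 30.1 now g [-281.3   67.9   38.1] tilt 0.0052 yaw turn needed 0.001 F [-1.4 -0.5 -1.8] w 57.0 19.848652897635475
(-279.5, 69.7, 37) -> [-1.8  1.8  1. ]
```

```bash
python3 -m handwheel '[[0,0,1.5,0,1],[0,0,1.5,0,1],[0,0,1.5,0,-1],[0,0,1.5,0,-1],[0,0,1.5,0,-1],[0,0,1.5,0,-1],[0,0,-60,0,-1],[0,0,-120,0,-1],[0,0,-160,0,0],[0,0,-160,0,1],[0,0,-160,0,1]]'| grep -E "^force|tcp|width"
python3 - <<'E'
from h import *
import pickle
to()
c=capture('scene'); save('s8',c['color']); d=capture('side'); pickle.dump((c,d),open('8.pkl','wb'))
g=cv2.cvtColor(c['color'],cv2.COLOR_RGB2GRAY).astype(np.float32)
def val(P): 
    uv=proj(c,np.array([g2w(p) for p in P])).astype(np.float32); return cv2.remap(g,uv[:,:1].copy(),uv[:,1:].copy(),cv2.INTER_LINEAR)[:,0]
# top face brightness minus just-in-front background, along arm
r=np.arange(25,103,3.)
A=lambda q,off,z:[(-33-k*np.sin(q)-off*np.cos(q),75-k*np.cos(q)+off*np.sin(q),z) for k in r]
for q in np.arange(-.1,.4,.04):
    print(round(q,2),'top',val(A(q,0,62)).mean().round(1),'std',val(A(q,0,62)).std().round(1),'face',val(A(q,4,53)).mean().round(1),'below',val(A(q,4,40)).mean().round(1))
print(cv2.resize(g[190:226,270:316],None,fx=.5,fy=1).astype(int)[::1].tolist().__str__().replace('],','],\n'))
E
```

```text
tcp_pos: [0.5838, 0.1292, 0.1995]
force: [0.2, -0.6, -0.4]
grip_width: 0.7
t 31.48 now g [-280.    69.8  199.5] tilt 0.0014 yaw turn needed -0.0 F [ 0.2 -0.6 -0.4] w 61.6 0.0
-0.1 top 131.5 std 7.9 face 138.5 below 127.1
-0.06 top 141.6 std 6.5 face 131.9 below 128.6
-0.02 top 149.9 std 2.4 face 128.4 below 131.4
0.02 top 149.0 std 3.0 face 127.0 below 133.7
0.06 top 140.8 std 6.3 face 126.9 below 135.3
0.1 top 134.1 std 7.4 face 125.7 below 136.5
0.14 top 129.6 std 9.9 face 124.2 below 138.2
0.18 top 126.0 std 17.2 face 123.4 below 140.2
0.22 top 122.5 std 26.1 face 125.0 below 141.8
0.26 top 120.1 std 31.4 face 127.7 below 142.5
0.3 top 118.9 std 33.4 face 129.4 below 141.8
0.34 top 119.5 std 32.8 face 129.7 below 140.5
0.38 top 121.5 std 30.3 face 129.3 below 140.0
[[107, 111, 113, 116, 116, 120, 124, 124, 122, 114, 100, 84, 107, 127, 119, 115, 116, 117, 117, 116, 112, 115, 115],
 [108, 108, 112, 114, 115, 118, 121, 120, 117, 106, 91, 86, 118, 125, 119, 114, 116, 118, 116, 116, 114, 114, 116],
 [110, 105, 111, 113, 117, 117, 122, 117, 112, 101, 93, 103, 122, 121, 119, 113, 116, 11
[... 3036 characters left out ...]
, 35, 25],
 [66, 96, 126, 129, 129, 117, 116, 122, 126, 127, 129, 137, 144, 147, 146, 147, 146, 146, 147, 138, 103, 55, 30],
 [63, 89, 123, 133, 137, 124, 122, 124, 127, 131, 134, 142, 146, 146, 147, 146, 147, 147, 146, 144, 129, 85, 37],
 [58, 90, 126, 137, 145, 141, 136, 130, 133, 140, 143, 144, 145, 145, 147, 145, 145, 146, 146, 145, 142, 112, 58],
 [58, 90, 133, 143, 149, 148, 146, 142, 143, 146, 147, 148, 144, 143, 146, 147, 145, 147, 147, 148, 147, 133, 93],
 [57, 92, 139, 147, 150, 150, 151, 149, 149, 148, 148, 148, 147, 143, 143, 146, 146, 147, 146, 146, 146, 144, 122],
 [57, 92, 141, 148, 150, 150, 151, 151, 150, 147, 149, 146, 147, 144, 144, 145, 146, 147, 147, 147, 148, 148, 140]]
```

```bash
python3 -m handwheel '[[0,0,-60,0,1],[0,0,-120,0,1],[-40,-10,-150,0,1],[-100,-25,-150,0,1],[-160,-40,-150,0,1],[-220,-55,-150,0,1],[-280,-68,-150,0,1],[-310,-70,-150,0,1],[-310,-70,-150,0,1],[-310,-70,-150,0,1]]'| grep -E "^force|tcp|width"
python3 - <<'E'
from h import *
import pickle
to((32,0,284),(16,0,273),(3,0,260),(-7,0,243),(-14,0,226),(-17,0,207))
c,d=pickle.load(open('8.pkl','rb'))
a=np.linspace(0,2*np.pi,60)
for X,Y in ((0,0),(0,-5),(0,5),(-7,0)):
    p=proj(c,np.array([g2w((X+29*np.cos(t),Y+29*np.sin(t),75)) for t in a])); print(X,Y,'scene u range at z75',p[:,0].min().round(1),p[:,0].max().round(1),'rim bottom',proj(c,np.array([g2w((X+29*np.cos(t),Y+29*np.sin(t),93)) for t in a]))[:,1].max().round(1))
E
```

```text
tcp_pos: [0.5426, -0.1851, 0.3495]
force: [-0.8, 0.0, -1.1]
grip_width: 0.007
t 32.83 now g [2.930e+01 1.000e-01 3.495e+02] tilt 0.0021 yaw turn needed 0.0 F [-0.8  0.  -1.1] w 0.6 0.0
(32, 0, 284) -> [-2.8 -0.  65.5]
(16, 0, 273) -> [13.2  0.  76.5]
(3, 0, 260) -> [26.1  0.  89.6]
(-7, 0, 243) -> [3.610e+01 1.000e-01 1.066e+02]
(-14, 0, 226) -> [4.310e+01 1.000e-01 1.236e+02]
(-17, 0, 207) -> [4.610e+01 1.000e-01 1.426e+02]
0 0 scene u range at z75 272.6 297.5 rim bottom 196.7
0 -5 scene u range at z75 274.3 299.1 rim bottom 195.8
0 5 scene u range at z75 271.0 295.9 rim bottom 197.7
-7 0 scene u range at z75 274.5 299.4 rim bottom 198.3
```

```bash
python3 -m handwheel '[[-2,0,45,0,1],[-2,0,60,0,1],[5,0,70,0,1],[13,0,77,0,1],[20,0,83,0,1],[26,0,90,0,1],[32,0,99,0,1],[36,0,107,0,1],[40,0,115,0,1],[43,0,124,0,1],[45,0,132,0,1],[46,0,137,0,1]]'| grep -E "^force|tcp|width"
python3 - <<'E'
from h import *
to((-17,0,207))
E
```

```text
tcp_pos: [0.5382, -0.1398, 0.213]
force: [0.0, -1.8, 2.1]
grip_width: 0.007
t 34.33 now g [-1.62e+01 -1.00e-01  2.13e+02] tilt 0.0005 yaw turn needed 0.0 F [ 0.  -1.8  2.1] w 0.6 0.8623854933102848
(-17, 0, 207) -> [0.8 0.1 6. ]
```

```bash
python3 -m handwheel '[[1,0,3,0,1],[1,0,5,0,1],[1,0,6,0,1],[1,0,6,0,1]]'| grep -E "^force|tcp"
python3 -m handwheel '[[0,0,1,0,1],[0,0,2,0,1],[0,0,2,0,1]]'| grep -E "^force|tcp"
```

```text
tcp_pos: [0.5382, -0.1388, 0.2075]
force: [-0.7, -0.1, 1.1]
tcp_pos: [0.5383, -0.1388, 0.2072]
force: [-2.0, 2.4, 7.1]
```

```bash
python3 -m handwheel '[[0,0,1,0,1],[0,0,2,0,1],[0,0,3,0,1],[0,0,3,0,1]]'| grep -E "^force|tcp"
python3 -m handwheel '[[0,0,-30,0,1],[0,0,-80,0,1],[60,0,-110,0,1],[120,0,-110,0,1],[180,0,-110,0,1],[240,0,-110,0,1],[290,0,-110,0,1],[290,0,-110,0,1]]'| grep -E "^force|tcp"
python3 - <<'E'
from h import *
to()
c=capture('scene'); d=capture('side')
g=cv2.cvtColor(c['color'],cv2.COLOR_RGB2GRAY).astype(np.float32)
def val(c,P,g):
    uv=proj(c,np.array([g2w(p) for p in P])).astype(np.float32); return cv2.remap(g,uv[:,:1].copy(),uv[:,1:].copy(),cv2.INTER_LINEAR)[:,0]
r=np.arange(25,103,3.)
for q in np.arange(-.12,.2,.04):
    P=[(-33-k*np.sin(q),75-k*np.cos(q),62) for k in r]; v=val(c,P,g); print('clip',round(q,2),v.mean().round(1),v.std().round(1))
a=np.linspace(0,2*np.pi,120)
for q in (0,.03,.06,.1,.15):
    o=[]
    for R in (54,60):
        P=[]
        for t in a:
            l=57-R*np.cos(t); P.append((78-l*np.cos(q),R*np.sin(t),207+l*np.sin(q)))
        o.append(val(c,P,g))
    print('lid',q,'in std',o[0].std().round(1),'mean diff',np.abs(o[0]-o[1]).mean().round(1))
for n,z,uv in (('eA',.06,(412,272.7)),('eB',.06,(459,322)),('or1',.085,(350.7,279.7)),('pot',.1,(269,326))): print(n,c['color'][int(uv[1]),int(uv[0])])
E
```

```text
tcp_pos: [0.5384, -0.1388, 0.207]
force: [-6.0, 2.0, 16.6]
tcp_pos: [0.5113, 0.1529, 0.3121]
force: [-0.9, -0.1, 0.0]
t 36.7 now g [-3.102e+02 -3.000e-01  3.121e+02] tilt 0.0009 yaw turn needed 0.005 F [-0.9 -0.1  0. ] w 0.5 0.0
clip -0.12 128.6 7.1
clip -0.08 136.9 8.5
clip -0.04 147.2 4.1
clip 0.0 151.1 2.4
clip 0.04 145.7 4.7
clip 0.08 137.7 6.8
clip 0.12 132.5 6.2
clip 0.16 130.4 5.1
lid 0 in std 4.7 mean diff 28.6
lid 0.03 in std 6.2 mean diff 25.9
lid 0.06 in std 8.5 mean diff 21.7
lid 0.1 in std 11.3 mean diff 17.4
lid 0.15 in std 13.7 mean diff 14.3
eA [150 147 130]
eB [134 132 117]
or1 [159  64  12]
pot [228 226 206]
```

Clip and lid both measure 0, the cup measures home, and nothing is touching the robot.

```bash
python3 -c "
from bench import robot
print(robot.close_job())"
```

```text
the job is handed in; nothing more can be done
None
```

The job is handed in (the interface returned no verdict): just before, the images put the clip and lid both fully shut and the catch cup home under the drum, with the arm clear and the clock at about 37 s of 69; because the tool could not be tilted, I pressed the clip shut with one of the orange cups and then put it back about where it stood.

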